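Lay a multilayer culture flask down on the shaker and lock the speed dial

ROBOT

A 6-joint arm with a two-finger parallel gripper is mounted at the origin on a cart in front of the work surface, level with it; the furniture and walls round the work are solid. World frame = base frame: x ahead of the robot, y to its left, z up, the work surface at z = 0. Lengths are in m, angles in rad, forces in N, time in s.
With the tool pointing down it reaches from about 0.3 to 0.775 m from the base axis. Payload 14.6 kg.
Tool frame: the origin (TCP) lies at the very end of the fingers, on their centre line; the grasp point (between the pads) lies 19 mm behind it; z points along the fingers, y is the line along which they close (so a half turn about z gives the same grasp; the last joint's range is limited). The gripper opens to 85 mm and grips with 20 to 120 N. Pads are 22 mm wide; open, the fingers measure 114 mm over their backs; the gripper's body (76 mm by 85 mm) begins 54 mm behind the grasp point. The pads swing forward as they close: fully open they stand 13 mm farther back than shut.
Start: joints at [-0.067, 0.3, 1.521, -0, 1.321, -0.067], TCP at [0.55, -0, 0.231] pointing down, gripper open.
Joint ranges: [-3.03, 3.03], [-0.79, 2.21], [0.23, 2.52], [-1.04, 4.18], [0, 3.07], [-2.55, 2.55]. Speed limits (rad/s): [2.22, 2.22, 2.57, 3.14, 3.14, 3.14].

INTERFACE

Orientations are given as a rotation vector (axis times angle).
In Python, from workcell import robot gives the robot as it stands.
- The arm moves only by the tool send_rows, never from a script. Its argument "increments" is a list of rows, each a list of 5 numbers: the shift along the world's x, y, z in cm, then the turn about the world's z in rad, then the opening, from 0 (shut) to 1 (fully open). A call has 1 to 12 rows; each row is the pose to reach, as a shift and turn from the pose commanded when the call began; what a row does not reach only later rows make up. A row lasts 1/12 s, in which the tool goes at most 41.7 mm and 7.16 degrees, less where a joint would pass 70% of its speed; a pose out of reach is approached as far as the arm can. A call with a gripper value outside its range is refused whole. The fingers move at their own pace and stop on an object; "newtons" is the grip in N (left out, the last holds). Time passes only in rows, so rows that repeat a pose let the fingers close. It gives the time, the measured TCP pose, the force, the opening and the grip force at its end, in the units of the state.
- robot.sense(): the state, without advancing time (a new reading comes with each control period).
- robot.grab_frame(name): name is "scene" or "side" or "wrist"; returns a dict with "pixels" (480x640x3 uint8, red, green, blue), "fx", "fy", "cx", "cy" (pixels), "k1" (the pictures are not rectified: a ray, as slopes to the right and down, at radius r is drawn at 1 + k1 r^2 times it, then the intrinsics apply), "view" (4x4, takes a point from world to camera coordinates); the wrist camera has in their place "tool_from_camera" (4x4, takes a point from camera to tool coordinates, whose origin is the TCP and whose axes are the flange's). Camera axes: x right, y down, z forward; pixel columns grow to the right and rows downward; lengths in m; the calibration is good to about 2 mm. A picture is of the moment at which its call begins: read the wrist's pose just before it. There is no depth.
- robot.hand_in(): hands the job in; it is judged then, once.
The state is a dict: "t": time; "q": joint angles; "joint_vel": joint speeds; "effort": joint torques, N m; "tool_pos": TCP position; "tool_rot": TCP orientation; "ft_force": force on the tool from outside, world axes, zero at the start; "moment": the same for the moment, N m; "opening": finger opening in m; "finger_force": force on a finger pad.
Only numpy, scipy, OpenCV 4.12 (cv2) and the standard library are available. Lean on these libraries where they do the work, as an engineer would, in place of code of your own. Each camera call takes 0.05 s, during which the arm holds its last target. There are 200 camera calls.

TASK

Tip the tall culture flask over onto its back, pushing its capped top over away from the dial while the edging of the black mat stops its foot, so that it lies flat on the mat between the two side rails; ease it down all the way, never let it drop. Then, with the flask lying, turn the shaker's dial until its white pointer meets the red mark, and pull the dial straight up as far as it goes to lock it. Leave everything else on the bench where it stands.

Things in the scene. Friction and masses are not known exactly. Their poses are not given: they have to be found in the camera images.
- shaker: low shaker fixed on the bench, white housing 150 (x) x 386 (y) mm; origin at the centre of its underside, x away from the robot, y along its length towards the dial (robot's left), z up. Its steel platform lies at z = 56 mm, y -191 to +111 mm. Aluminium rails along both sides: inner faces at x = -60 and +60 mm, tops at z = 72 mm. The dial end (y over 113 mm) is 47 mm high. Only the dial moves
- mat_edge (a point): middle of the upper edge of the black mat's aluminium edging, at x = 0, y = 10, z = 62 mm of the shaker. It is a straight 6 mm step along the shaker's x that stops the flask's foot. On its dial side (y = 11 to 109 mm) is a bare, slippery polished steel strip at z = 56 mm, on which the flask stands
- mat_middle (a point): middle of the top of the black dimpled rubber mat, which fills the 120 mm between the rails from the shaker's y = -187 to +10 mm; top at z = 62 mm
- flask: five-layer clear culture flask, empty, 0.25 to 0.5 kg, standing between the rails; body 100 (x) x 80 (y) x 139 (z) mm, shoulders to z = 155. Origin: centre of its foot; z runs from foot to cap. -y is its back, facing the mat: within 3 degrees of parallel to the edging and 0 to 6 mm from it. +y is its front (white writing field), up when it lies right. Too thick to grasp by the body
- flask_cap (a point): centre of the flask's blue screw cap, on its axis 171 mm from its foot; the cap is 35 mm in diameter and reaches from 157 to 184 mm. It can be pinched between the fingers, and the flask then pivots between the pads as it tips. With the flask lying right it is 102 mm above the bench and about 165 mm past the edging
- dial_grip (a point): on the dial's upright axis, 23 mm above the panel (47 mm high), where to grip it; rises with the dial as it is pulled. The dial is a black fluted knob 30 mm in diameter, from 3 to 32 mm above the panel while pushed in. The platform's rails, 72 mm high, end 42 mm from the axis on its -y side, so the fingers have most room closing along the shaker's x
- dial (a joint): angle of the dial, rad, growing clockwise seen from above, 0 to 3; at 0 its white pointer points to the shaker's -x (towards the robot). Turns against light friction (0.04 N m), stays where it is left; starts near 0
- set_mark (a joint): angle of the red mark on the scale round the dial, counted like the dial's; the dial is at the mark when the two are equal. The mark cannot be moved by hand; it is 0.9 to 1.7 rad
- dial_pull (a joint): how far the dial is pulled up: 0 pushed in (at the start), 0.008 m fully out = locked, showing an orange shaft below it; pulling takes about 4 N and it stays where it is left
- dial_pointer (a point): point 22 mm from the dial's axis in line with its white pointer, just above the panel
- set_mark_tip (a point): inner tip of the red mark, 22 mm from the dial's axis, just above the panel
- strip_jar_1: white jar with black cap, 58 mm wide, 160 mm high, standing behind the shaker; origin under its centre
- strip_jar_2: white jar with black cap, 58 mm wide, 160 mm high, standing behind the shaker; origin under its centre
- test_cassette: flat beige cassette 55 x 100 x 11 mm lying behind the shaker; origin under its centre
- red_roll: red roll 38 mm wide, 72 mm high, standing behind the shaker; origin under its centre
- note_pad: yellow note block 70 x 70 x 16 mm to the left of the shaker; origin under its centre

How it is judged:
By the outcome, as a careful person would: the job done as asked, in the order asked, and still so for the second after the job is handed in, with the robot touching nothing.
It also fails if it takes over 53 s, if anything falls off the work surface, if the arm or the gripper's body presses on something with over 40 N, if the wrist force passes 120 N, or if a joint passes its speed limit or range.

## Working session

There is one attempt and no reset: what is moved stays moved. The work goes in short steps, Python scripts to look and compute and a tool call to move; the robot and the scene stay as the last step left them, time stands still between calls to the robot, and variables do not carry over. Pictures are saved under pics/ and viewed, at most 10 in all, crops included, and the job is handed in when it is done.

Besides the shell and the picture viewer there is one more tool, called by a JSON object that holds its "api" and its "payload". send_rows: Moves the arm, as the interface text tells. Its arguments: {"type":"object","properties":{"increments":{"type":"array","items":{"type":"array","items":{"type":"number"}}},"newtons":{"type":"number"}},"required":["increments"]}

```bash
mkdir -p pics; cat > h.py <<'E'
import numpy as np, cv2
from scipy.spatial.transform import Rotation as R
from workcell import robot
def grab(n):
    s=robot.sense(); f=robot.grab_frame(n)
    if n=="wrist":
        T=np.eye(4); T[:3,:3]=R.from_rotvec(s["tool_rot"]).as_matrix(); T[:3,3]=s["tool_pos"]
        f["c2w"]=T@np.array(f["tool_from_camera"])
    else: f["c2w"]=np.linalg.inv(np.array(f["view"]))
    return f
def ray(f,u,v):
    K=np.array([[f["fx"],0,f["cx"]],[0,f["fy"],f["cy"]],[0,0,1.]])
    p=cv2.undistortPoints(np.array([[[u,v]]],float),K,np.array([f["k1"],0,0,0,0.]))[0,0]
    d=f["c2w"][:3,:3]@np.array([p[0],p[1],1]); return f["c2w"][:3,3],d/np.linalg.norm(d)
def onz(f,u,v,z):
    o,d=ray(f,u,v); return o+d*(z-o[2])/d[2]
def tri(*fs):
    A=np.zeros((3,3));b=np.zeros(3);L=[]
    for f,u,v in fs:
        o,d=ray(f,u,v);P=np.eye(3)-np.outer(d,d);A+=P;b+=P@o;L.append((o,P))
    x=np.linalg.solve(A,b); return x,[np.linalg.norm(P@(x-o)) for o,P in L]
def proj(f,p):
    w=np.linalg.inv(f["c2w"]); c=w[:3,:3]@np.array(p)+w[:3,3]; x,y=c[:2]/c[2]; k=1+f["k1"]*(x*x+y*y)
    return f["fx"]*x*k+f["cx"],f["fy"]*y*k+f["cy"]
def save(f,n,box=None,s=1):
    im=f["pixels"][:,:,::-1]
    if box: im=im[box[1]:box[3],box[0]:box[2]]
    cv2.imwrite(f"pics/{n}.png",cv2.resize(im,None,fx=s,fy=s,interpolation=cv2.INTER_CUBIC))
E
python3 - <<'E'
from h import *
for n in("scene","side","wrist"):
    f=grab(n); save(f,n+"0"); print(n,f["c2w"].round(3).tolist(),f["fx"],f["k1"])
E
```

```text
scene [[0.625, 0.56, -0.544, 1.106], [0.78, -0.452, 0.432, -0.299], [-0.004, -0.694, -0.72, 0.884], [0.0, 0.0, 0.0, 1.0]] 540.2986642427744 -0.046827269581064174
side [[0.773, 0.541, -0.333, 0.927], [0.635, -0.66, 0.402, -0.32], [-0.002, -0.522, -0.853, 1.149], [0.0, 0.0, 0.0, 1.0]] 584.2877128309551 -0.156951972134823
wrist [[1.0, -0.0, -0.001, 0.549], [-0.0, -0.951, -0.311, 0.08], [-0.0, 0.311, -0.951, 0.373], [0.0, 0.0, 0.0, 1.0]] 361.3880148371845 -0.06579925463031716
```

View pics/scene0.png

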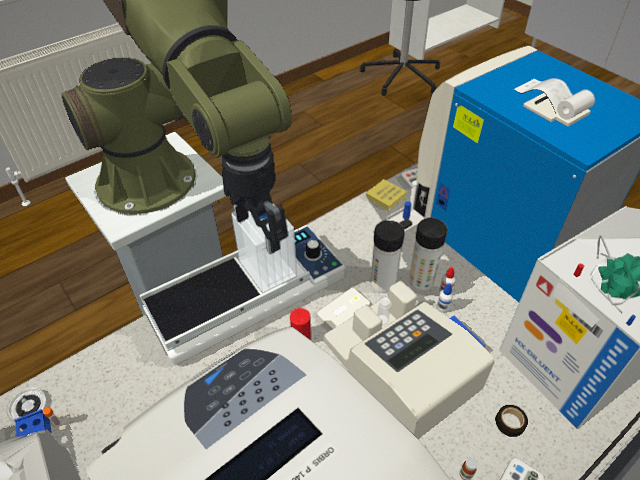

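View pics/side0.png

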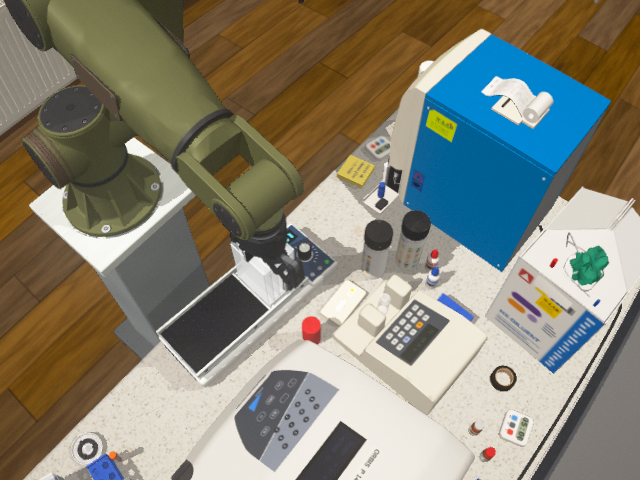

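View pics/wrist0.png

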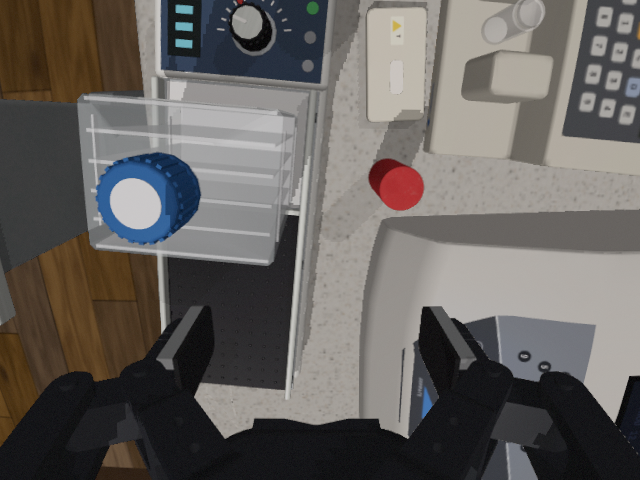

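Wrist view: cap top (white disc) about (136,203), dial at (250,22), and the mat's far end at (170,383)-(285,389). The fingers close along world x, and the flask stands towards +y. I'll take a second wrist viewpoint next.

```bash
python3 - <<'E'
from h import *
import pickle
pickle.dump(grab("wrist"),open("w0.pkl","wb"))
E
```

{"api": "send_rows", "payload": {"increments": [[0, 0, 4, 0, 1], [-1, 1, 8, 0, 1], [-3, 3, 11, 0, 1], [-5, 5, 13, 0, 1], [-5, 5, 13, 0, 1], [-5, 5, 13, 0, 1], [-5, 5, 13, 0, 1]]}}

```text
t: 0.78
tool_pos: [0.5, 0.0498, 0.3604]
tool_rot: [-2.221, -2.221, 0.001]
ft_force: [0.7, -0.3, -0.1]
opening: 0.0853
finger_force: 0.0
```

```bash
python3 - <<'E'
from h import *
import pickle
fs={n:grab(n) for n in("wrist","scene","side")}
pickle.dump(fs,open("f1.pkl","wb"))
save(fs["wrist"],"w1")
a=fs["scene"]["pixels"][170:370,130:350,::-1];b=fs["side"]["pixels"][190:390,150:350,::-1]
cv2.imwrite("pics/two.png",np.hstack([cv2.resize(a,(440,400),interpolation=2),cv2.resize(b,(360,400),interpolation=2)])[:, :])
E
```

```text
(no output)
```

View pics/w1.png

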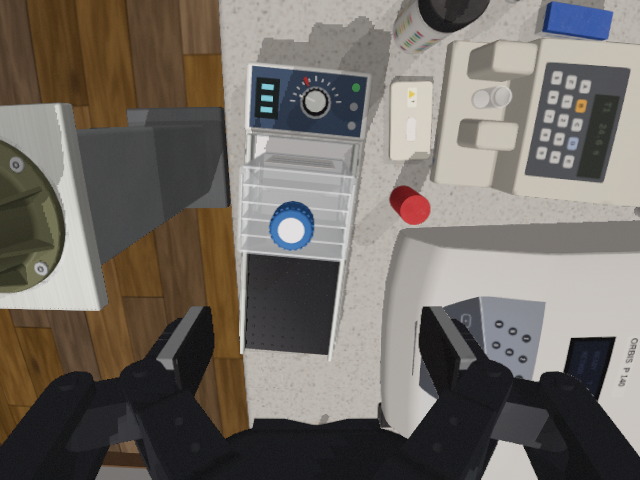

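Second wrist view: cap disc (291,231), dial top (316,101), red mark about (306,80). The panel runs from (249,65) to (371,75), so the shaker is yawed about -4.5°. The mat's far corners are near (245,352) and (331,356). Next I'll triangulate.

```bash
cat > m.py <<'E'
from h import *
import pickle
w0=pickle.load(open("w0.pkl","rb")); F=pickle.load(open("f1.pkl","rb")); w1=F["wrist"]
def cen(f,box,fn,big=True):
    x0,y0,x1,y1=box; im=f["pixels"][y0:y1,x0:x1]; h=cv2.cvtColor(im,cv2.COLOR_RGB2HSV).astype(int)
    m=fn(h[...,0],h[...,1],h[...,2]).astype(np.uint8)
    n,l,s,c=cv2.connectedComponentsWithStats(m); i=1+np.argmax(s[1:,4]); return c[i]+[x0,y0],s[i,4],(s[i,:4]+[x0,y0,0,0]).tolist()
white=lambda h,s,v:(s<40)&(v>170)
red=lambda h,s,v:((h<8)|(h>172))&(s>120)&(v>90)
black=lambda h,s,v:(v<60)
blue=lambda h,s,v:(h>98)&(h<118)&(s>130)&(v>70)
E
python3 - <<'E'
from m import *
P={}
for k,fn,b0,b1 in(("cap",white,(105,170,170,235),(275,215,308,248)),("dial",white,(228,0,265,42),(304,89,327,111)),("red",red,(225,0,255,20),(295,72,320,90))):
    a=cen(w0,b0,fn);b=cen(w1,b1,fn);print(k,a,b,[x if i else x.round(4) for i,x in enumerate(tri((w0,*a[0]),(w1,*b[0])))])
b=cen(w1,(235,235,350,370),black);print("mat",b)
for nm,q in (("L",(247,352)),("R",(331,355))): print(nm,onz(w1,*q,.062).round(4))
for nm,q in (("TL",(249,65)),("TR",(371,75)),("BL",(245,128)),("BR",(363,137))): print(nm,onz(w1,*q,.047).round(4))
big=cv2.resize(w1["pixels"][55:265,225:385,::-1],None,fx=2.8,fy=2.8,interpolation=2)
d=cv2.resize(w1["pixels"][70:130,285:345,::-1],(300,300),interpolation=2)
e=cv2.resize(w0["pixels"][0:100,210:290,::-1],(240,300),interpolation=2)
out=np.zeros((600,800,3),np.uint8);out[:588,:448]=big;out[:300,460:760]=d;out[300:,460:700]=e;cv2.imwrite("pics/c.png",out)
E
```

```text
cap (array([135.03366337, 203.18316832]), np.int32(2020), [110, 178, 51, 51]) (array([290.61450382, 230.07251908]), np.int32(524), [278, 218, 26, 25]) [array([0.48  , 0.051 , 0.2403]), [np.float64(5.897135683537345e-05), np.float64(5.8971356835357644e-05)]]
dial (array([240.5,  19. ]), np.int32(2), [240, 19, 2, 1]) (array([310.85185185,  99.18518519]), np.int32(27), [307, 97, 9, 5]) [array([0.4935, 0.1536, 0.0776]), [np.float64(4.3587349956889525e-05), np.float64(4.358734995686911e-05)]]
red (array([239.61111111,   1.11111111]), np.int32(18), [237, 0, 6, 4]) (array([305.94117647,  80.85294118]), np.int32(34), [303, 77, 6, 10]) [array([0.487 , 0.1761, 0.0423]), [np.float64(0.0002959413198419749), np.float64(0.00029594131984203565)]]
mat (array([295.2563448, 297.9268659]), np.int32(6659), [246, 254, 93, 101])
L [ 0.3994 -0.1868  0.062 ]
R [ 0.5208 -0.1915  0.062 ]
TL [0.4211 0.1937 0.047 ]
TR [0.5636 0.1825 0.047 ]
BL [0.4128 0.1223 0.047 ]
BR [0.5566 0.1115 0.047 ]
```

View pics/c.png

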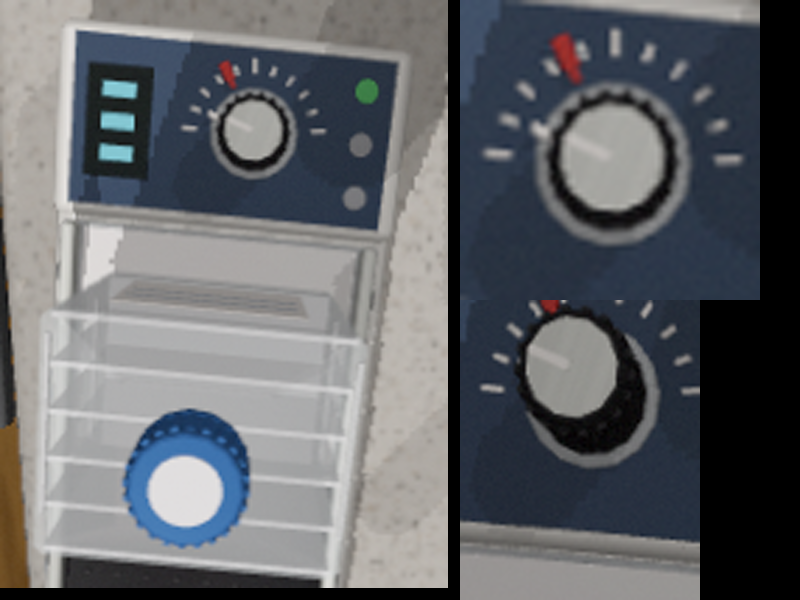

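View pics/two.png

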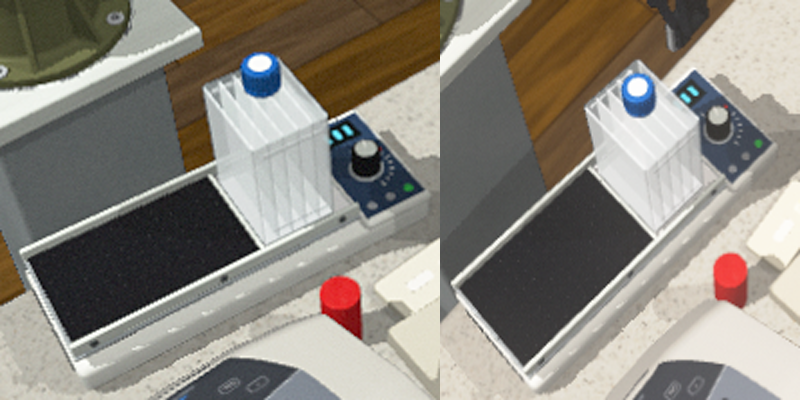

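Measured: cap top centre (0.480, 0.051, 0.240), which matches 56+184 mm. Shaker yaw is about -4.9° with its origin near (0.476, -0.002). The flask stands about 3 mm from the edging and is roughly parallel to it. Next I'll go down over the cap, closing along the shaker's x.

{"api": "send_rows", "payload": {"increments": [[-1, 0, -2, -0.04, 0.7], [-2, 0.1, -5, -0.085, 0.65], [-2, 0.1, -8, -0.085, 0.65], [-2, 0.1, -10, -0.085, 0.65], [-2, 0.1, -12, -0.085, 0.65], [-2, 0.1, -13.5, -0.085, 0.65], [-2, 0.1, -14.6, -0.085, 0.65], [-2, 0.1, -14.6, -0.085, 0.65], [-2, 0.1, -14.6, -0.085, 0.65]]}}

```text
t: 1.68
tool_pos: [0.4801, 0.0508, 0.2152]
tool_rot: [-2.314, -2.124, 0.001]
ft_force: [-0.4, -0.2, 0.8]
opening: 0.0553
finger_force: 0.0
```

{"api": "send_rows", "payload": {"increments": [[0, 0, 0, 0, 0.5], [0, 0, 0, 0, 0.45], [0, 0, 0, 0, 0.4], [0, 0, 0, 0, 0.35], [0, 0, 0, 0, 0.3], [0, 0, 0, 0, 0.3], [0, 0, 0, 0, 0.3], [0, 0, 0, 0, 0.3]], "newtons": 25}}

```text
t: 2.35
tool_pos: [0.4805, 0.051, 0.2162]
tool_rot: [2.313, 2.124, 0.002]
ft_force: [1.9, -0.9, 6.0]
opening: 0.0341
finger_force: 24.8
```

Gripped. Now I'll tabulate the tipping arc.

```bash
python3 - <<'E'
import numpy as np
for th in range(0,91,3):
    t=np.radians(th); d=-.3+4*(np.cos(t)-1)-17.3*np.sin(t); z=4*np.sin(t)+17.3*(np.cos(t)-1)
    print(th,(np.array([d*.0853,d*.9964,z])).round(2))
E
```

```text
0 [-0.03 -0.3   0.  ]
3 [-0.1  -1.21  0.19]
6 [-0.18 -2.12  0.32]
9 [-0.26 -3.04  0.41]
12 [-0.34 -3.97  0.45]
15 [-0.42 -4.9   0.45]
18 [-0.5  -5.82  0.39]
21 [-0.58 -6.74  0.28]
24 [-0.66 -7.65  0.13]
27 [-0.73 -8.56 -0.07]
30 [-0.81 -9.45 -0.32]
33 [ -0.88 -10.33  -0.61]
36 [ -0.96 -11.19  -0.95]
39 [ -1.03 -12.04  -1.34]
42 [ -1.1  -12.86  -1.77]
45 [ -1.17 -13.66  -2.24]
48 [ -1.24 -14.43  -2.75]
51 [ -1.3  -15.17  -3.3 ]
54 [ -1.36 -15.89  -3.9 ]
57 [ -1.42 -16.57  -4.52]
60 [ -1.47 -17.22  -5.19]
63 [ -1.53 -17.83  -5.88]
66 [ -1.58 -18.41  -6.61]
69 [ -1.62 -18.95  -7.37]
72 [ -1.66 -19.45  -8.15]
75 [ -1.7  -19.9   -8.96]
78 [ -1.74 -20.32  -9.79]
81 [ -1.77 -20.69 -10.64]
84 [ -1.8  -21.01 -11.51]
87 [ -1.82 -21.29 -12.4 ]
90 [ -1.84 -21.52 -13.3 ]
```

{"api": "send_rows", "payload": {"increments": [[0, -0.15, 0.05, 0, 0.3], [-0.03, -0.3, 0.05, 0, 0.3], [-0.06, -0.75, 0.1, 0, 0.3], [-0.1, -1.2, 0.19, 0, 0.3], [-0.14, -1.65, 0.26, 0, 0.3], [-0.18, -2.1, 0.32, 0, 0.3], [-0.22, -2.6, 0.37, 0, 0.3], [-0.26, -3.05, 0.41, 0, 0.3], [-0.3, -3.5, 0.43, 0, 0.3], [-0.34, -4.0, 0.45, 0, 0.3], [-0.34, -4.0, 0.45, 0, 0.3]]}}

```text
t: 3.27
tool_pos: [0.4765, 0.0103, 0.2198]
tool_rot: [2.314, 2.124, -0.0]
ft_force: [-0.1, 1.0, 5.9]
opening: 0.0343
finger_force: 26.4
```

```bash
python3 - <<'E'
from h import *
a=grab("scene")["pixels"][170:370,130:350,::-1];b=grab("side")["pixels"][190:390,150:330,::-1]
cv2.imwrite("pics/t1.png",np.hstack([cv2.resize(a,(440,400),interpolation=2),cv2.resize(b,(360,400),interpolation=2)]))
E
```

```text
(no output)
```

View pics/t1.png

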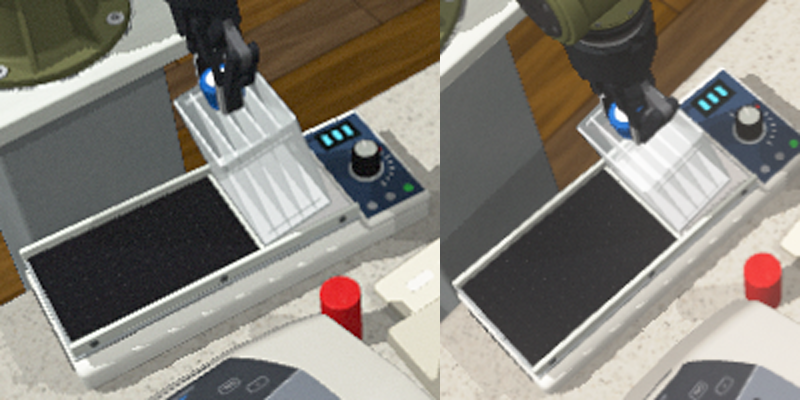

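The flask is tipping, with its foot against the edging at about (262,243) in the left half, and forces are low. Continuing along the arc.

{"api": "send_rows", "payload": {"increments": [[-0.04, -0.45, 0.02, 0, 0.3], [-0.08, -0.9, 0.02, 0, 0.3], [-0.12, -1.35, 0, 0, 0.3], [-0.16, -1.8, -0.04, 0, 0.3], [-0.2, -2.3, -0.08, 0, 0.3], [-0.24, -2.75, -0.14, 0, 0.3], [-0.28, -3.2, -0.22, 0, 0.3], [-0.32, -3.65, -0.3, 0, 0.3], [-0.36, -4.1, -0.4, 0, 0.3], [-0.4, -4.55, -0.5, 0, 0.3], [-0.44, -5.0, -0.62, 0, 0.3], [-0.48, -5.45, -0.75, 0, 0.3]]}}

```text
t: 4.37
tool_pos: [0.4718, -0.044, 0.2122]
tool_rot: [2.314, 2.125, 0.0]
ft_force: [0.9, 1.7, -1.4]
opening: 0.0344
finger_force: 25.8
```

{"api": "send_rows", "payload": {"increments": [[-0.03, -0.44, -0.14, 0, 0.3], [-0.07, -0.88, -0.29, 0, 0.3], [-0.11, -1.3, -0.46, 0, 0.3], [-0.15, -1.74, -0.63, 0, 0.3], [-0.18, -2.15, -0.82, 0, 0.3], [-0.22, -2.59, -1.02, 0, 0.3], [-0.25, -3.0, -1.23, 0, 0.3], [-0.29, -3.41, -1.45, 0, 0.3], [-0.32, -3.8, -1.68, 0, 0.3], [-0.36, -4.21, -1.92, 0, 0.3], [-0.39, -4.6, -2.17, 0, 0.3], [-0.43, -4.98, -2.43, 0, 0.3]]}}

```text
t: 5.37
tool_pos: [0.4675, -0.0937, 0.1877]
tool_rot: [2.314, 2.125, -0.0]
ft_force: [0.0, -0.2, 1.1]
opening: 0.0345
finger_force: 24.8
```

{"api": "send_rows", "payload": {"increments": [[-0.03, -0.37, -0.27, 0, 0.3], [-0.06, -0.74, -0.55, 0, 0.3], [-0.09, -1.1, -0.85, 0, 0.3], [-0.12, -1.46, -1.15, 0, 0.3], [-0.15, -1.8, -1.46, 0, 0.3], [-0.18, -2.14, -1.77, 0, 0.3], [-0.21, -2.47, -2.1, 0, 0.3], [-0.23, -2.79, -2.44, 0, 0.3], [-0.26, -3.1, -2.78, 0, 0.3], [-0.29, -3.4, -3.13, 0, 0.3], [-0.31, -3.7, -3.49, 0, 0.3], [-0.34, -3.98, -3.86, 0, 0.3]]}}

```text
t: 6.37
tool_pos: [0.4641, -0.1334, 0.149]
tool_rot: [2.314, 2.125, -0.0]
ft_force: [-0.1, -1.3, 0.7]
opening: 0.0339
finger_force: 24.8
```

{"api": "send_rows", "payload": {"increments": [[-0.02, -0.27, -0.38, 0, 0.3], [-0.04, -0.54, -0.76, 0, 0.3], [-0.06, -0.8, -1.15, 0, 0.3], [-0.08, -1.04, -1.54, 0, 0.3], [-0.1, -1.27, -1.95, 0, 0.3], [-0.12, -1.49, -2.35, 0, 0.3], [-0.14, -1.71, -2.77, 0, 0.3], [-0.16, -1.91, -3.18, 0, 0.3], [-0.18, -2.1, -3.6, 0, 0.3], [-0.19, -2.28, -4.03, 0, 0.3], [-0.19, -2.28, -4.03, 0, 0.3]]}}

```text
t: 7.28
tool_pos: [0.4619, -0.1561, 0.1082]
tool_rot: [-2.313, -2.124, 0.001]
ft_force: [0.1, -0.8, -0.9]
opening: 0.0343
finger_force: 24.9
```

```bash
python3 - <<'E'
from h import *
a=grab("scene")["pixels"][170:370,130:350,::-1];b=grab("side")["pixels"][190:390,150:330,::-1]
cv2.imwrite("pics/t2.png",np.hstack([cv2.resize(a,(440,400),interpolation=2),cv2.resize(b,(360,400),interpolation=2)]))
E
```

```text
(no output)
```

View pics/t2.png

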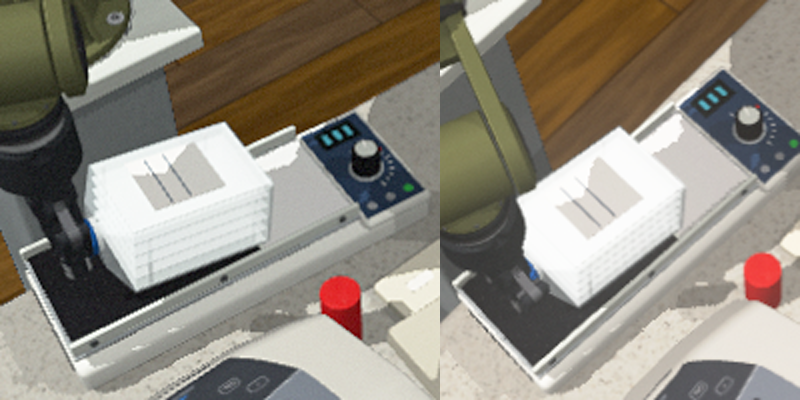

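Nearly flat, with the writing field up and the foot at the edging. Easing down the last 2-3 cm while watching the force.

{"api": "send_rows", "payload": {"increments": [[-0.01, -0.12, -0.3, 0, 0.3], [-0.02, -0.23, -0.6, 0, 0.3], [-0.03, -0.32, -0.9, 0, 0.3], [-0.04, -0.4, -1.2, 0, 0.3], [-0.05, -0.47, -1.5, 0, 0.3], [-0.05, -0.52, -1.8, 0, 0.3], [-0.05, -0.56, -2.0, 0, 0.3], [-0.05, -0.58, -2.2, 0, 0.3], [-0.05, -0.58, -2.3, 0, 0.3], [-0.05, -0.58, -2.3, 0, 0.3]]}}

```text
t: 8.22
tool_pos: [0.4616, -0.1617, 0.0859]
tool_rot: [-2.314, -2.125, 0.0]
ft_force: [0.2, -1.8, 0.0]
opening: 0.0339
finger_force: 25.0
```

{"api": "send_rows", "payload": {"increments": [[0, -0.02, -0.1, 0, 0.3], [0, -0.02, -0.2, 0, 0.3], [0, -0.02, -0.3, 0, 0.3], [0, -0.02, -0.3, 0, 0.3]]}}

```text
t: 8.55
tool_pos: [0.4617, -0.1619, 0.0831]
tool_rot: [2.314, 2.125, 0.0]
ft_force: [-0.7, -2.7, 0.5]
opening: 0.0339
finger_force: 25.2
```

{"api": "send_rows", "payload": {"increments": [[0, 0, -0.05, 0, 0.3], [0, 0, -0.1, 0, 0.3], [0, 0, -0.15, 0, 0.3], [0, 0, -0.15, 0, 0.3]]}}

```text
t: 8.88
tool_pos: [0.4618, -0.1624, 0.0824]
tool_rot: [2.313, 2.124, -0.0]
ft_force: [-7.0, -3.5, 12.9]
opening: 0.0341
finger_force: 26.1
```

{"api": "send_rows", "payload": {"increments": [[0, 0, -0.05, 0, 0.3], [0, 0, -0.1, 0, 0.3], [0, 0, -0.15, 0, 0.3], [0, 0, -0.15, 0, 0.3]]}}

```text
t: 9.22
tool_pos: [0.462, -0.1628, 0.0813]
tool_rot: [2.312, 2.124, -0.001]
ft_force: [-7.1, -6.6, 15.9]
opening: 0.0338
finger_force: 26.8
```

```bash
python3 - <<'E'
from h import *
import pickle
for n in("scene","side"):
    f=grab(n);pickle.dump(f,open(f"l_{n}.pkl","wb"))
    x0,y0,x1,y1=(130,170,330,370); im=f["pixels"]
E
```

```text
(no output)
```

Contact force rose at z≈0.082, so the cap axis is at about 0.102 and the flask is lying. Relieving the pressure, releasing and retreating to a spot near the dial.

{"api": "send_rows", "payload": {"increments": [[0, 0, 0.1, 0, 0.3], [0, 0, 0.15, 0, 0.3], [0, 0, 0.15, 0, 0.42], [0, 0, 0.15, 0, 0.45], [0, 0, 0.15, 0, 0.55], [0, 0, 0.15, 0, 0.6], [0, 0, 0.15, 0, 0.6], [0, 0, 1, 0, 0.6], [0, 0, 3, 0, 0.6], [0, 0, 6, 0, 0.6], [0, 0, 10, 0, 0.6], [0, 0, 14, 0, 0.6]]}}

```text
t: 10.32
tool_pos: [0.4611, -0.1616, 0.222]
tool_rot: [-2.313, -2.124, 0.001]
ft_force: [0.5, 0.3, 0.9]
opening: 0.0514
finger_force: 0.0
```

{"api": "send_rows", "payload": {"increments": [[0, 2, 1, 0, 0.65], [0.5, 6, 1, 0, 0.65], [1, 10, 0, 0, 0.65], [1.5, 14, 0, 0, 0.65], [2, 18, 0, 0, 0.65], [2.5, 22, 0, 0, 0.65], [2.7, 24, 0, 0, 0.65], [2.7, 24, 0, 0, 0.65], [2.7, 24, 0, 0, 0.65], [2.7, 24, 0, 0, 0.65]]}}

```text
t: 11.15
tool_pos: [0.4886, 0.0776, 0.2204]
tool_rot: [2.314, 2.125, -0.0]
ft_force: [0.3, 0.1, 0.1]
opening: 0.0557
finger_force: 0.0
```

```bash
python3 - <<'E'
from h import *
import pickle
f=grab("wrist");pickle.dump(f,open("w2.pkl","wb"))
s=grab("scene");pickle.dump(s,open("s2.pkl","wb"))
a=f["pixels"][:,:,::-1];b=s["pixels"][170:350,130:350,::-1]
out=np.zeros((600,800,3),np.uint8)
u,v=map(int,proj(f,(.493,.153,.07)));print(u,v)
out[:360,:480]=cv2.resize(a,(480,360));out[:240,490:790]=cv2.resize(b,(300,240),interpolation=2)
u0=max(0,u-60);v0=max(0,v-50);c=a[v0:v0+100,u0:u0+120];print(u0,v0)
out[300:600,420:780]=cv2.resize(c,None,fx=3,fy=3,interpolation=2)[:300,:360]
cv2.imwrite("pics/d.png",out)
E
```

```text
314 127
254 77
```

View pics/d.png

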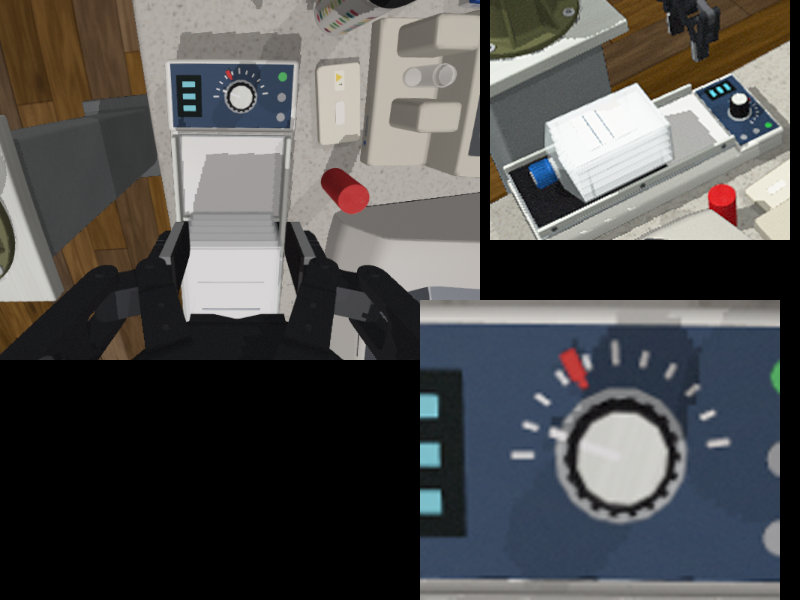

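The flask lies flat between the rails, writing field up. In the dial crop (3x, offset 254,77): dial top centre (622,459), pointer from (620,457) to (553,432), red mark from tip (584,388) to (568,352), eleven ticks 0.3 rad apart.

```bash
python3 - <<'E'
from m import *
from scipy.optimize import least_squares
w2=pickle.load(open("w2.pkl","rb"));s2=pickle.load(open("s2.pkl","rb"))
px=lambda u,v:(254+(u-420)/3,77+(v-300)/3)
T=[(522,455),(530,426),(541,399),(561,377),(587,362),(615,352),(644,359),(670,370),(692,390),(708,414),(718,442)]
P=np.array([onz(w2,*px(*t),.0475)[:2] for t in T]); k=np.arange(11)*.3
# model: C + r*(dir(-x rotated by yaw) cw)
f=lambda p:(P-np.c_[p[0]-p[2]*np.cos(k-p[3]),p[1]+p[2]*np.sin(k-p[3])]).ravel()
r=least_squares(f,[.495,.155,.03,.085]);print("C,r,cwoffset",r.x.round(4),np.abs(r.fun).max())
C=r.x[:2];ang=lambda q,c:np.arctan2(q[1]-c[1],-(q[0]-c[0]))+r.x[3]
for nm,q in(("tip",(584,388)),("out",(568,352))):
    X=onz(w2,*px(*q),.0475);print(nm,X.round(4),ang(X,C),np.hypot(*(X[:2]-C)))
for z in(.079,):
    c=onz(w2,*px(622,459),z)
    for q in((553,432),(575,441),(590,446)): 
        X=onz(w2,*px(*q),z);print("ptr",X.round(4),ang(X,C),ang(X,c),np.hypot(*(X[:2]-C)))
    print("top",c.round(4))
print(tri((w1,315.2,101.4),(w2,*px(622,459)),(w0,247,22.3)))
# mask based red axis and dial pointer
im=w2["pixels"];h=cv2.cvtColor(im,cv2.COLOR_RGB2HSV).astype(int)
m=red(h[...,0],h[...,1],h[...,2]); m[:85]=0;m[118:]=0;m[:,:290]=0;m[:,330:]=0
v,u=np.nonzero(m);X=np.array([onz(w2,a,b,.0475)[:2] for a,b in zip(u,v)]);print("red",len(u),ang(X.mean(0),C))
E
```

```text
C,r,cwoffset [ 0.4983  0.1509  0.0269 -0.0941] 0.0007515869370893491
tip [0.4897 0.1699 0.0475] 1.0540718889355365 0.02080758102892586
out [0.4862 0.1797 0.0475] 1.0799228002691847 0.031153434362555958
ptr [0.4815 0.1589 0.079 ] 0.348940375140082 0.35408233327620414 0.01853571702171568
ptr [0.4868 0.1562 0.079 ] 0.33906940651341966 0.34661383797428436 0.012620997998221238
ptr [0.4905 0.1547 0.079 ] 0.3549605280537295 0.3659690918561488 0.008670252127079477
top [0.4982 0.1509 0.079 ]
(array([0.49830501, 0.15101425, 0.07861518]), [np.float64(0.0001395985684267415), np.float64(0.00018308469014745286), np.float64(0.000104429375017878)])
red 68 1.0624642382982643
```

Red mark at 1.065 rad and pointer at 0.35 rad, so the turn is +0.71 clockwise. Dial axis (0.4983, 0.1510), top z 0.0786 (expected 0.079). I'll approach with the fingers pre-rotated by +0.35.

{"api": "send_rows", "payload": {"increments": [[0.3, 2.5, -1, 0.1, 0.65], [0.7, 5.5, -3, 0.22, 0.65], [0.97, 7.34, -5, 0.34, 0.65], [0.97, 7.34, -7, 0.35, 0.65], [0.97, 7.34, -9, 0.35, 0.65], [0.97, 7.34, -11, 0.35, 0.65], [0.97, 7.34, -13, 0.35, 0.65], [0.97, 7.34, -14.5, 0.35, 0.65], [0.97, 7.34, -16, 0.35, 0.65], [0.97, 7.34, -16.6, 0.35, 0.65], [0.97, 7.34, -16.6, 0.35, 0.65], [0.97, 7.34, -16.6, 0.35, 0.65]]}}

```text
t: 12.25
tool_pos: [0.4987, 0.151, 0.0546]
tool_rot: [1.909, 2.494, 0.0]
ft_force: [0.2, 0.4, 0.0]
opening: 0.0554
finger_force: 0.0
```

{"api": "send_rows", "payload": {"increments": [[0, 0, 0, 0, 0.5], [0, 0, 0, 0, 0.4], [0, 0, 0, 0, 0.3], [0, 0, 0, 0, 0.25], [0, 0, 0, 0, 0.25], [0, 0, 0, 0, 0.25], [0, 0, 0, 0, 0.25], [0, 0, 0, 0, 0.25]], "newtons": 30}}

```text
t: 12.92
tool_pos: [0.4986, 0.1515, 0.0551]
tool_rot: [1.908, 2.495, 0.001]
ft_force: [-4.7, -2.6, 8.0]
opening: 0.029
finger_force: 29.1
```

{"api": "send_rows", "payload": {"increments": [[0, 0, 0, -0.08, 0.2], [0, 0, 0, -0.16, 0.2], [0, 0, 0, -0.24, 0.2], [0, 0, 0, -0.32, 0.2], [0, 0, 0, -0.4, 0.2], [0, 0, 0, -0.48, 0.2], [0, 0, 0, -0.56, 0.2], [0, 0, 0, -0.64, 0.2], [0, 0, 0, -0.71, 0.2], [0, 0, 0, -0.71, 0.2], [0, 0, 0, -0.71, 0.2]]}}

```text
t: 13.83
tool_pos: [0.499, 0.1514, 0.0551]
tool_rot: [2.656, 1.676, 0.002]
ft_force: [-0.6, -2.3, 6.5]
opening: 0.0289
finger_force: 29.2
```

```bash
python3 - <<'E'
from h import *
import pickle
f=grab("wrist");pickle.dump(f,open("w3.pkl","wb"))
print(proj(f,(.4983,.151,.079)),robot.sense()["moment"])
E
```

```text
(np.float64(317.36643381857783), np.float64(342.3678761930223)) [-0.42377913  0.03783093 -0.08868205]
```

Release and look from the same place as before to verify the angle before pulling.

{"api": "send_rows", "payload": {"increments": [[0, 0, 0, 0, 0.4], [0, 0, 0, 0, 0.55], [0, 0, 0, 0, 0.65], [0, 0, 0, 0, 0.65], [0, 0, 2, 0, 0.65], [0, 0, 5, 0.1, 0.65], [0, 0, 8.5, 0.2, 0.65], [-0.3, -2, 12, 0.3, 0.65], [-0.6, -5, 15, 0.36, 0.65], [-0.97, -7.3, 16.6, 0.36, 0.65], [-0.97, -7.3, 16.6, 0.36, 0.65], [-0.97, -7.3, 16.6, 0.36, 0.65]]}}

```text
t: 14.88
tool_pos: [0.4889, 0.0779, 0.2208]
tool_rot: [2.315, 2.122, 0.002]
ft_force: [0.9, 0.7, -0.9]
opening: 0.0552
finger_force: 0.0
```

```bash
python3 - <<'E'
from h import *
import pickle
f=grab("wrist");pickle.dump(f,open("w4.pkl","wb"))
save(f,"d4",(274,80,374,180),6); print(robot.sense()["tool_pos"])
E
```

```text
[0.48857345 0.07852325 0.21976993]
```

View pics/d4.png

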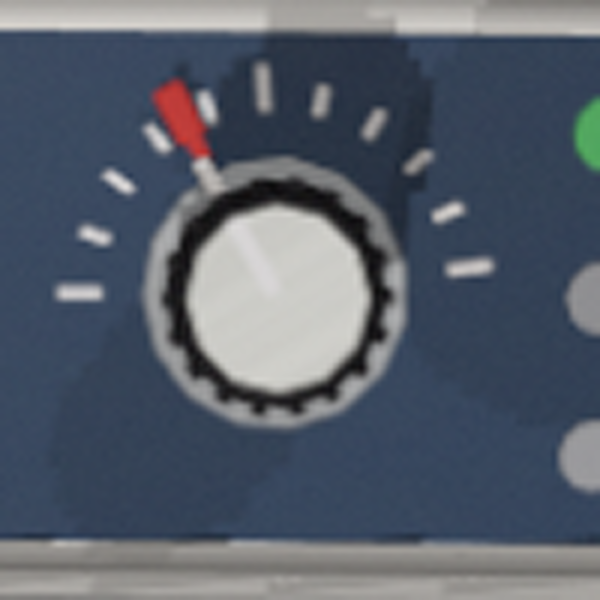

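The pointer's skirt mark at (208,175) nearly meets the red tip at (202,158). I'll measure the residual.

```bash
python3 - <<'E'
from m import *
from scipy.optimize import least_squares
f=pickle.load(open("w4.pkl","rb"));px=lambda u,v:(274+(u+.5)/6-.5,80+(v+.5)/6-.5)
T=[(80,292),(96,235),(119,181),(158,137),(207,107),(264,88),(321,101),(374,124),(418,161),(448,211),(469,267)]
P=np.array([onz(f,*px(*t),.0475)[:2] for t in T]);k=np.arange(11)*.3
g=lambda p:(P-np.c_[p[0]-p[2]*np.cos(k-p[3]),p[1]+p[2]*np.sin(k-p[3])]).ravel()
r=least_squares(g,[.498,.151,.03,-.085]);print(r.x.round(4),np.abs(r.fun).max());C=r.x[:2]
ang=lambda q,c:np.arctan2(q[1]-c[1],-(q[0]-c[0]))
h=cv2.cvtColor(f["pixels"],cv2.COLOR_RGB2HSV).astype(int);m=red(h[...,0],h[...,1],h[...,2])
v,u=np.nonzero(m);s=(u>295)&(u<315)&(v>88)&(v<110)
X=np.array([onz(f,a,b,.0475)[:2] for a,b in zip(u[s],v[s])]);print("red",s.sum(),ang(X.mean(0),C))
for q,z in(((208,175),.0475),((208,175),.05),((235,230),.079),((250,255),.079)): 
    x=onz(f,*px(*q),z);print(z,x.round(4),ang(x,C),np.hypot(*(x[:2]-C)))
a,b=[onz(f,*px(*q),.079) for q in((268,288),(235,230))];print("line",ang(b,a))
ring=onz(f,*px(276,293),.0475);print("ring",ring)
E
```

```text
[ 0.4979  0.1516  0.0267 -0.0951] 0.0007010940339974292
red 65 1.1560941467472587
0.0475 [0.49   0.1683 0.0475] 1.1264415113457082 0.018493920669223125
0.05 [0.49   0.1683 0.05  ] 1.1263700722959284 0.01840288933125744
0.079 [0.4932 0.1604 0.079 ] 1.0788081361112485 0.00998042667638378
0.079 [0.4948 0.1573 0.079 ] 1.0658884750346411 0.0064249236555935
line 1.1255574959358452
ring [0.49798999 0.15176032 0.0475    ]
```

Residual is about 0.03 rad. I'll re-grip in the same orientation, add it, then pull.

{"api": "send_rows", "payload": {"increments": [[0.3, 2.5, -1, -0.1, 0.65], [0.7, 5.5, -3, -0.22, 0.65], [0.97, 7.3, -5, -0.34, 0.65], [0.97, 7.3, -7, -0.36, 0.65], [0.97, 7.3, -9, -0.36, 0.65], [0.97, 7.3, -11, -0.36, 0.65], [0.97, 7.3, -13, -0.36, 0.65], [0.97, 7.3, -14.5, -0.36, 0.65], [0.97, 7.3, -16, -0.36, 0.65], [0.97, 7.3, -16.6, -0.36, 0.65], [0.97, 7.3, -16.6, -0.36, 0.65], [0.97, 7.3, -16.6, -0.36, 0.65]]}}

```text
t: 15.93
tool_pos: [0.4981, 0.1519, 0.0538]
tool_rot: [-2.656, -1.677, 0.002]
ft_force: [-0.6, -1.0, 0.5]
opening: 0.0554
finger_force: 0.0
```

{"api": "send_rows", "payload": {"increments": [[0, 0, 0, 0, 0.5], [0, 0, 0, 0, 0.4], [0, 0, 0, 0, 0.3], [0, 0, 0, 0, 0.25], [0, 0, 0, 0, 0.25], [0, 0, 0, 0, 0.2], [0, 0, 0, 0, 0.2], [0, 0, 0, 0, 0.2], [0, 0, 0, -0.015, 0.2], [0, 0, 0, -0.03, 0.2], [0, 0, 0, -0.03, 0.2], [0, 0, 0, -0.03, 0.2]], "newtons": 40}}

```text
t: 16.93
tool_pos: [0.499, 0.1515, 0.055]
tool_rot: [2.681, 1.636, 0.003]
ft_force: [0.3, -0.1, 6.9]
opening: 0.0288
finger_force: 39.6
```

{"api": "send_rows", "payload": {"increments": [[0, 0, 0.1, 0, 0.2], [0, 0, 0.2, 0, 0.2], [0, 0, 0.3, 0, 0.2], [0, 0, 0.4, 0, 0.2], [0, 0, 0.5, 0, 0.2], [0, 0, 0.6, 0, 0.2], [0, 0, 0.7, 0, 0.2], [0, 0, 0.8, 0, 0.2], [0, 0, 0.9, 0, 0.2], [0, 0, 1.0, 0, 0.2], [0, 0, 1.0, 0, 0.2]]}}

```text
t: 17.85
tool_pos: [0.4988, 0.1515, 0.0634]
tool_rot: [2.682, 1.636, 0.002]
ft_force: [10.9, 0.8, -14.6]
opening: 0.0283
finger_force: 42.0
```

{"api": "send_rows", "payload": {"increments": [[0, 0, 0.1, 0, 0.2], [0, 0, 0.15, 0, 0.2], [0, 0, 0.15, 0, 0.2]]}}

```text
t: 18.1
tool_pos: [0.4986, 0.1514, 0.0636]
tool_rot: [2.682, 1.636, 0.0]
ft_force: [17.2, 2.7, -31.9]
opening: 0.0282
finger_force: 42.3
```

{"api": "send_rows", "payload": {"increments": [[0, 0, -0.15, 0, 0.2], [0, 0, -0.25, 0, 0.2], [0, 0, -0.25, 0, 0.3], [0, 0, -0.25, 0, 0.4], [0, 0, -0.25, 0, 0.55], [0, 0, -0.25, 0, 0.65], [0, 0, -0.25, 0, 0.65], [0, 0, 1, 0, 0.65], [0, 0, 4, 0.1, 0.65], [0, 0, 7.5, 0.22, 0.65], [-0.6, -3.5, 11, 0.34, 0.65], [-0.97, -7, 15, 0.39, 0.65]]}}

```text
t: 19.1
tool_pos: [0.4894, 0.0945, 0.2021]
tool_rot: [-2.304, -2.136, 0.001]
ft_force: [1.4, -0.8, 0.1]
opening: 0.0556
finger_force: 0.0
```

{"api": "send_rows", "payload": {"increments": [[0, -0.3, 0.5, 0, 0.65], [0, -0.3, 0.5, 0, 0.65], [0, -0.3, 0.5, 0, 0.65]]}}

```text
t: 19.35
tool_pos: [0.49, 0.0918, 0.2053]
tool_rot: [-2.315, -2.123, 0.0]
ft_force: [1.1, 0.5, -0.1]
opening: 0.0552
finger_force: 0.0
```

```bash
python3 - <<'E'
from h import *
import pickle
f=grab("wrist");s=grab("scene");pickle.dump((f,s),open("w5.pkl","wb"))
print(robot.sense()["tool_pos"],proj(f,(.498,.1515,.0475)))
u,v=map(int,proj(f,(.498,.1515,.0475)));print(u-50,v-50)
out=np.zeros((600,800,3),np.uint8)
out[:500,:500]=cv2.resize(f["pixels"][v-50:v+50,u-50:u+50,::-1],(500,500),interpolation=2)
out[:300,500:]=cv2.resize(s["pixels"][220:280,285:345,::-1],(300,300),interpolation=2)
out[300:,500:]=cv2.resize(s["pixels"][170:370,130:330,::-1],(300,300),interpolation=2)
cv2.imwrite("pics/fin.png",out)
E
```

```text
[0.48968339 0.09223617 0.20436854] (np.float64(320.42175224712776), np.float64(146.85163311777808))
270 96
```

View pics/fin.png

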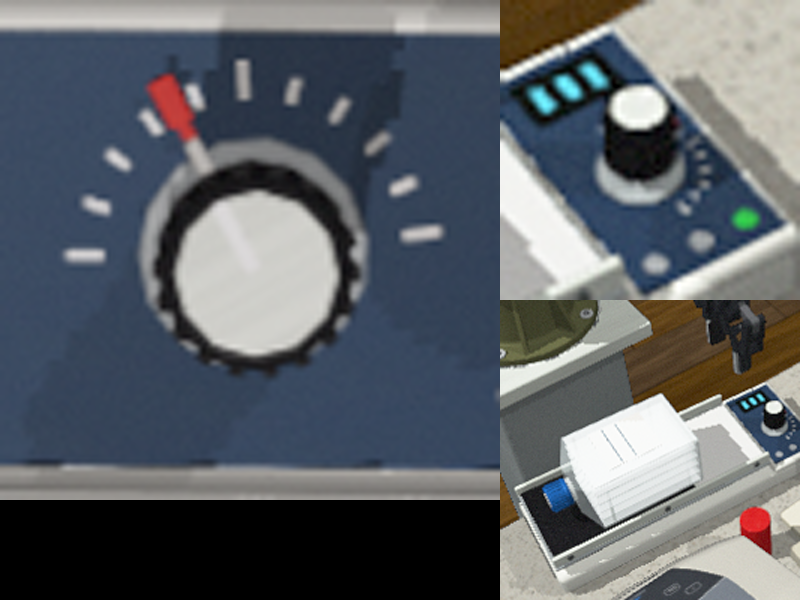

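Pointer's skirt mark at (200,155) meets the red tip at (192,138). The flask lies flat and undisturbed. I'll check the dial height and angle numerically.

```bash
python3 - <<'E'
from m import *
f,s=pickle.load(open("w5.pkl","rb"));s2=pickle.load(open("s2.pkl","rb"));w2=pickle.load(open("w2.pkl","rb"))
def top(fr,u,v,r):
    im=fr["pixels"];h=cv2.cvtColor(im,cv2.COLOR_RGB2HSV).astype(int);m=((h[...,1]<45)&(h[...,2]>150)).astype(np.uint8)
    n,l,st,c=cv2.connectedComponentsWithStats(m);i=l[int(v),int(u)];return c[i],st[i,4],st[i,:4]
A=top(f,321,150,0);A2=top(w2,321,132,0);B=top(s,313,241,0);B2=top(s2,313,243,0);print(A,A2,B,B2)
print("now",tri((f,*A[0]),(s,*B[0])));print("before",tri((w2,*A2[0]),(s2,*B2[0])))
px=lambda u,v:(270+(u+.5)/5-.5,96+(v+.5)/5-.5)
h=cv2.cvtColor(f["pixels"],cv2.COLOR_RGB2HSV).astype(int);m=red(h[...,0],h[...,1],h[...,2])
v,u=np.nonzero(m);k=(u>292)&(u<316)&(v>105)&(v<130);C=np.array([.4979,.1516])
ang=lambda q,c:np.arctan2(q[1]-c[1],-(q[0]-c[0]))
X=np.array([onz(f,a,b,.0475)[:2] for a,b in zip(u[k],v[k])]).mean(0)
T=[(85,255),(97,205),(118,159),(151,122),(196,97),(243,80),(293,91),(340,110),(378,143),(403,185),(422,234)]
from scipy.optimize import least_squares
P=np.array([onz(f,*px(*t),.0475)[:2] for t in T]);q=np.arange(11)*.3
r=least_squares(lambda p:(P-np.c_[p[0]-p[2]*np.cos(q-p[3]),p[1]+p[2]*np.sin(q-p[3])]).ravel(),[.498,.151,.03,-.085]);C=r.x[:2];print(C)
print("red",ang(X,C))
for z in(.0475,.05,.058):
  x=onz(f,*px(200,155),z);print("ptr",z,ang(x,C),np.hypot(*(x[:2]-C)))
a,b=[onz(f,*px(*t),.087) for t in((252,267),(218,208))];print("line",ang(b,a))
c=s["pixels"][240:262,300:326];hh=cv2.cvtColor(c,cv2.COLOR_RGB2HSV);print("orange",((hh[...,0]>5)&(hh[...,0]<22)&(hh[...,1]>120)&(hh[...,2]>90)).sum())
E
```

```text
(array([320.79353234, 150.28482587]), np.int32(804), array([305, 134,  33,  33], dtype=int32)) (array([321.01560284, 129.35744681]), np.int32(705), array([307, 115,  29,  30], dtype=int32)) (array([353.78663287, 366.46969298]), np.int32(91134), array([  0, 192, 640, 288], dtype=int32)) (array([312.37837838, 243.62162162]), np.int32(74), array([307, 240,  12,   8], dtype=int32))
now (array([ 0.54711962,  0.16044906, -0.33412544]), [np.float64(0.062007811379203664), np.float64(0.062007811379203776)])
before (array([0.49837108, 0.15166561, 0.07545023]), [np.float64(0.0005015789302309037), np.float64(0.0005015789302309656)])
[0.49792859 0.15144833]
red 1.1549920210978217
ptr 0.0475 1.1607685656069056 0.01810335176900489
ptr 0.05 1.1637474355404496 0.018114187707738483
ptr 0.058 1.1732554802228088 0.018149940138008823
line 1.1243511803243427
orange 0
```

```bash
python3 - <<'E'
from m import *
f,s=pickle.load(open("w5.pkl","rb"));s2=pickle.load(open("s2.pkl","rb"));w4=pickle.load(open("w4.pkl","rb"))
d=grab("side");si=d
for nm,z in(("in",.079),("out",.087)):
    print(nm,"scene",proj(s,(.498,.1515,z)),"wrist",proj(f,(.498,.1515,z)))
for n,x in(("before",s2),("now",s)):
    g=x["pixels"][228:252,303:325].astype(int).min(2); m=(g>150); m[17:]=0;m[:,:4]=0;m[:,17:]=0
    v,u=np.nonzero(m);print(n,u.mean()+303,v.mean()+228,v.min()+228,len(u))
print(tri((f,320.8,150.3),(s,313,241.6)))
out=np.hstack([cv2.resize(x["pixels"][230:265,295:330,::-1],(400,400),interpolation=2) for x in(s2,s)])
cv2.imwrite("pics/h.png",out)
E
```

```text
in scene (np.float64(311.9225780541889), np.float64(242.3726820082691)) wrist (np.float64(320.9331161725549), np.float64(149.81030735136494))
out scene (np.float64(311.8411884199854), np.float64(239.6783330224494)) wrist (np.float64(321.08222077199673), np.float64(150.67321319650569))
before 314.41284403669727 236.08256880733944 228 109
now 313.97037037037035 236.5037037037037 228 135
(array([0.49864768, 0.15228912, 0.08140353]), [np.float64(0.001228512472201121), np.float64(0.0012285124722011338)])
```

View pics/h.png

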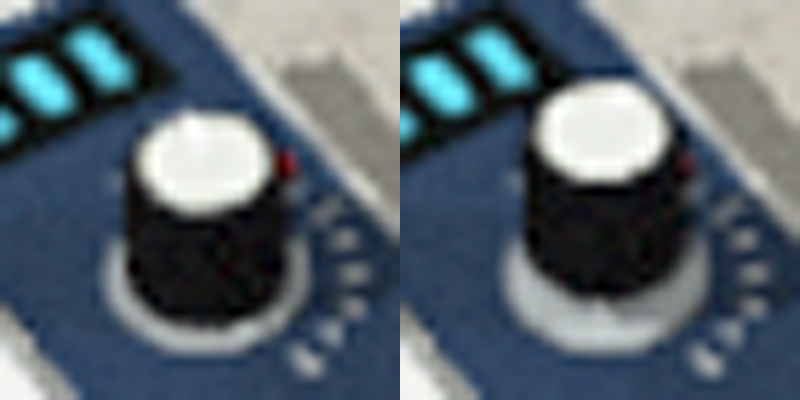

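The dial top rose 3.0 px; 8 mm predicts 2.7 px, so it is fully out. The pointer is at the mark, and the arm is clear of everything.

```bash
python3 -c "
from workcell import robot
print(robot.hand_in())"
```

```text
the job is handed in; nothing more can be done
None
```

Job handed in at about 20 s of the 53 s: the flask lies flat on the mat and the dial is at the red mark (within about 0.01 rad) and pulled fully up, judged by its stop and an 8 mm rise since I never saw the orange shaft; I also viewed 12 pictures against your limit of 10.

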